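# Find the unbalanced sprinkler arm on a knife edge

## Robot

A 7-joint arm with a two-finger parallel gripper is mounted at the origin on the work surface; the furniture and walls round the work are solid. World frame = base frame: x ahead of the robot, y to its left, z up, the work surface at z = 0. Lengths are in m, angles in rad, forces in N, time in s.
With the tool pointing down it reaches from about 0.425 to 0.925 m from the base axis. Payload 6.8 kg.
Tool frame: the origin (TCP) lies at the centre of the arm's flange, where the gripper is bolted on; the fingertips stand 173 mm ahead of it and the grasp point (between the pads) lies 155 mm ahead of it (finger_overhang is the distance from the TCP to the fingertips, in m); y points along the fingers, z is the direction in which the jaws open and shut, and the axes are right-handed (so a half turn about y gives the same grasp; the last joint's range is limited). The gripper opens to 85 mm and grips with 20 to 120 N. Pads are 22 mm wide; open, the fingers measure 114 mm over their backs; the gripper's body (76 mm by 85 mm) begins 54 mm behind the grasp point. The pads swing forward as they close: fully open they stand 13 mm farther back than shut.
Start: joints at [1.192, 0.477, 0.022, 1.555, -0.011, 1.109, -0.083], TCP at [0.181, -0.65, 0.405] pointing down, gripper open.
Joint ranges: [-2.96, 2.96], [-0.34, 2.1], [-1.41, 1.46], [0.24, 2.44], [-1.37, 4.51], [0.17, 1.92], [-2.96, 2.96]. Speed limits (rad/s): [2.39, 2.39, 3.14, 3.14, 3.14, 3.14, 3.14].

## Interface

Orientations are given as a rotation vector (axis times angle).
In Python, from bench import get_obs, grab_frame, hand_in, finger_overhang gives the robot as it stands. The module is installed in compiled form; this text tells all that it offers.
- The arm moves only by the shell command python3 -m jog 'ROWS' [FORCE]. ROWS is JSON, a list of rows, each a list of 3 entries, a list of its own where there are three numbers: the shift along the tool's x, y, z in cm, then the turn about the tool's y in rad, then the gripper command: -1 is fully open, 1 is shut, values between are in proportion. In form: [[[x, y, z], twist, gripper], ...]. A call has 1 to 10 rows; each row is the pose to reach, as a shift and turn from the pose commanded when the call began, along the tool's axes at that moment; what a row does not reach only later rows make up. A row lasts 1/8 s, in which the tool goes at most 62.5 mm and 10.7 degrees, less where a joint would pass 70% of its speed; a pose out of reach is approached as far as the arm can. A call with a gripper value outside its range is refused whole. The fingers move at their own pace and stop on an object; FORCE is the grip in N (left out, the last holds). Time passes only in rows, so rows that repeat a pose let the fingers close. It gives the time, the measured TCP pose, the force and the opening at its end, in the units of the state.
- get_obs(): the state, without advancing time (a new reading comes with each control period).
- grab_frame(name): name is "side" or "top" or "wrist"; returns a dict with "image" (480x640x3 uint8, blue, green, red), "fx", "fy", "cx", "cy" (pixels), "distortion" ([k1, k2, p1, p2, k3] as OpenCV has them; the pictures are not rectified), "origin" and "rotation" of the camera in the world. Camera axes: x right, y up, looking along -z (the intrinsics and any distortion apply to the point x, -y, -z); pixel columns grow to the right and rows downward; lengths in m; the calibration is good to about 2 mm. A picture is of the moment at which its call begins. There is no depth.
- hand_in(): hands the job in, once; it reports no verdict.
The state is a dict: "clock": time; "joints": joint angles; "qvel": joint speeds; "tau": joint torques, N m; "tcp_pos": TCP position; "orientation": TCP orientation; "contact_force": force on the tool from outside, world axes, zero at the start; "moment": the same for the moment, N m; "grip_width": finger opening in m.
Only numpy, scipy, OpenCV 4.12 (cv2) and the standard library are available. Lean on these libraries where they do the work, as an engineer would, in place of code of your own. Each camera call takes 0.05 s, during which the arm holds its last target.

## Task

One of the two look-alike sprinkler arms is secretly heavy at one end. Find out which by laying them, notch down, across the knife edge of the balancing stand and letting go: the heavy-ended one tips. Set the heavy-ended arm fully home in the shaped recess of the wooden filing jig, the right way round, ready for trimming, and leave the good arm resting level by itself on the knife edge. Do not disturb the pot stack, the watering rose or the tape roll.

Things in the scene. Friction and masses are not known exactly. Their poses are not given: they have to be found in the camera images.
- sprinkler_arm_a_grip (a point): one of two look-alike black plastic sprinkler arms, 150 mm long (its x), 44 mm high, 0.15 to 0.31 kg; z up when upright. This point: middle of its raised grip block (30 mm wide along y, 50 mm along x, 30 mm high) half-way along the arm, 29 mm above the arm's underside, 15 mm below its top. Grip it here across the 30 mm width
- sprinkler_arm_a_notch (a point): root of the V notch across the underside (along y) of the grip block of the same arm, 26 mm above the arm's underside, in the middle of its length. The V opens downward; its mouth is 14 mm wide (along x) and 14 mm above the underside
- sprinkler_arm_a_paddle (a point): middle of the top of the broad paddle end of the same arm, 50 mm from its middle along its x: 52 mm wide, 50 mm long, only 12 mm high. The slim tail at the other end (-x) is 28 mm wide, 50 mm long, 22 mm high
- sprinkler_arm_b_grip (a point): the other of two look-alike black plastic sprinkler arms, 150 mm long (its x), 44 mm high, 0.15 to 0.31 kg; z up when upright. This point: middle of its raised grip block (30 mm wide along y, 50 mm along x, 30 mm high) half-way along the arm, 29 mm above the arm's underside, 15 mm below its top. Grip it here across the 30 mm width
- sprinkler_arm_b_notch (a point): root of the V notch across the underside (along y) of the grip block of the same arm, 26 mm above the arm's underside, in the middle of its length. The V opens downward; its mouth is 14 mm wide (along x) and 14 mm above the underside
- sprinkler_arm_b_paddle (a point): middle of the top of the broad paddle end of the same arm, 50 mm from its middle along its x: 52 mm wide, 50 mm long, only 12 mm high. The slim tail at the other end (-x) is 28 mm wide, 50 mm long, 22 mm high
- knife_edge (a point): middle of the top of the stand's straight steel knife edge: 20 mm long along this point's y, rounded to 2 mm radius, 56 mm above the bench, on a 4 mm thick blade. Lay an arm across it with the arm's x along this x, either way round: the V notch centres itself within 5 mm, and the grip block's middle is then 61 mm above the bench
- balance_stand: fixed stand that carries the knife edge; origin under its middle; wooden base 180 mm long (x), 80 mm wide (y), 10 mm thick; a 20 x 20 mm steel block under the blade up to 32 mm. On it a good arm stays level; a bad one tips about 0.3 rad, until one end meets the base, and stays hanging there on the edge
- recess (a point): centre of the floor of the arm-shaped recess in the wooden filing jig, 8 mm above the bench; z up. The recess is 14 mm deep with the arm's outline and 3 mm to spare all round: wide part (58 mm) for the paddle at +x, narrow part (36 mm) for the tail at -x. A seated arm's x lies along this x, its grip block's middle 29 mm above this point
- jig: fixed pale wooden filing jig, a board with the recess, 184 mm long (x), 88 mm wide (y), 22 mm high; origin at the centre of its underside
- pot_stack: stack of black plant pots, 77 mm across, 108 mm high, a bystander; origin at the centre of its underside
- rose: cream funnel-shaped watering-can rose, 70 mm across, 59 mm high, a bystander; origin at the centre of its underside
- tape: roll of tape lying flat, 98 mm across, 25 mm high, a bystander; origin at the centre of its underside
Things that resemble listed ones, but are neither listed nor needed, are in the scene too. There is more than one size of the balance_stand; the job needs the smaller.

How it is judged:
At the end, for the whole second after the job is handed in: One arm rests level (0.12 rad) and still across the knife edge (middle within 8 mm of the edge's middle, 0.3 rad in yaw); the other sits home in the jig's recess (middle within 7 mm, down within 4 mm, level to 0.08 rad, in line to 0.12 rad); both let go and at rest (((horizontal distance between sprinkler_arm_a_grip and knife_edge below 0.008 m and z of sprinkler_arm_a_grip in the frame of knife_edge between 0 and 0.01 m and angle between sprinkler_arm_a_grip's own z axis and vertical below 0.12 rad and angle between the x axis of sprinkler_arm_a_grip and the x axis of knife_edge, either way round below 0.3 rad and horizontal distance between sprinkler_arm_b_grip and recess below 0.007 m and z of sprinkler_arm_b_grip in the frame of recess between 0.025 and 0.033 m and angle between sprinkler_arm_b_grip's own z axis and vertical below 0.08 rad and angle between the x axis of sprinkler_arm_b_grip and the x axis of recess, either way round below 0.12 rad and linear speed of each of sprinkler_arm_a, sprinkler_arm_b below 0.02 m/s and angular speed of each of sprinkler_arm_a, sprinkler_arm_b below 0.15 rad/s) or (horizontal distance between sprinkler_arm_b_grip and knife_edge below 0.008 m and z of sprinkler_arm_b_grip in the frame of knife_edge between 0 and 0.01 m and angle between sprinkler_arm_b_grip's own z axis and vertical below 0.12 rad and angle between the x axis of sprinkler_arm_b_grip and the x axis of knife_edge, either way round below 0.3 rad and horizontal distance between sprinkler_arm_a_grip and recess below 0.007 m and z of sprinkler_arm_a_grip in the frame of recess between 0.025 and 0.033 m and angle between sprinkler_arm_a_grip's own z axis and vertical below 0.08 rad and angle between the x axis of sprinkler_arm_a_grip and the x axis of recess, either way round below 0.12 rad and linear speed of each of sprinkler_arm_b, sprinkler_arm_a below 0.02 m/s and angular speed of each of sprinkler_arm_b, sprinkler_arm_a below 0.15 rad/s))); the robot touches nothing.
It fails at once if the pot stack is moved more than 30 mm (distance of pot_stack from where it was at the start of the episode above 0.03 m).
It fails at once if the watering rose is moved more than 30 mm (distance of rose from where it was at the start of the episode above 0.03 m).
It fails at once if the tape roll is moved more than 30 mm (distance of tape from where it was at the start of the episode above 0.03 m).
It also fails if it takes over 72 s, if anything falls off the work surface, if the arm or the gripper's body presses on something with over 40 N, if the wrist force passes 120 N, or if a joint passes its speed limit or range.

## Working session

There is one attempt and no reset: what is moved stays moved. The work goes in short steps, Python scripts to look and compute and a shell command to move; the robot and the scene stay as the last step left them, time stands still between calls to the robot, and variables do not carry over. Pictures are saved under pics/ and viewed, and the job is handed in when it is done.

```bash
mkdir -p pics; cat > h.py <<'E'
import numpy as np, cv2
from bench import get_obs, grab_frame
def save(n,f): 
    fr=grab_frame(n); cv2.imwrite('pics/'+f,fr['image']); 
    import pickle; pickle.dump(fr,open('pics/'+f[:-4]+'.pkl','wb')); return fr
def load(f):
    import pickle; return pickle.load(open('pics/'+f+'.pkl','rb'))
def ray(fr,u,v):
    K=np.array([[fr['fx'],0,fr['cx']],[0,fr['fy'],fr['cy']],[0,0,1]])
    p=cv2.undistortPoints(np.array([[[u,v]]],float),K,np.array(fr['distortion'],float))[0,0]
    return np.array(fr['origin']),np.array(fr['rotation'])@np.array([p[0],-p[1],-1.])
def plane(fr,u,v,z):
    o,d=ray(fr,u,v); return o+d*(z-o[2])/d[2]
def proj(fr,P):
    K=np.array([[fr['fx'],0,fr['cx']],[0,fr['fy'],fr['cy']],[0,0,1]])
    q=np.array(fr['rotation']).T@(np.array(P,float)-np.array(fr['origin']))
    q=np.array([q[0],-q[1],-q[2]])
    return cv2.projectPoints(q.reshape(1,1,3),np.zeros(3),np.zeros(3),K,np.array(fr['distortion'],float))[0].ravel()
E
python3 - <<'E'
from h import *
for n in ['side','top','wrist']:
    f=save(n,n+'0.png'); print(n,np.round(f['origin'],3),np.round(f['rotation'],2).tolist(),f['fx'],f['distortion'])
print(get_obs())
E
```

```text
side [-0.092 -1.383  0.9  ] [1.06, -0.19, -0.35] 504.5563758244593 [-0.01882868  0.          0.          0.          0.        ]
top [0.308 0.008 1.506] [0.07, -0.08, -1.56] 519.0639285823678 [-0.12140986  0.          0.          0.          0.        ]
wrist [ 0.25  -0.631  0.374] [-0.24, 0.19, -1.29] 332.98431003319365 [0.00565612 0.         0.         0.         0.        ]
{'clock': 0.15, 'joints': array([ 1.19189584,  0.47764886,  0.02235949,  1.55622298, -0.0115272 ,
        1.1093298 , -0.08311576]), 'qvel': array([ 0.00099521, -0.00141286, -0.00104479, -0.00356036, -0.00075327,
        0.00054121,  0.00186082]), 'tau': array([ 2.43531766e-03, -5.96926010e+01,  1.60994075e+00, -2.81488341e+01,
        1.25682901e-02,  6.54743591e-03,  3.11559802e-05]), 'tcp_pos': array([ 0.18051416, -0.65019135,  0.40392379]), 'orientation': array([-0.28320307,  2.07829283, -2.07524703]), 'contact_force': array([-0.4901355 , -0.52101405,  0.16377376]), 'moment': array([-0.02303704,  0.03418056,  0.01908893]), 'grip_width': 0.08518221092444486}
```

```bash
sed -i "s/np.array(fr\['rotation'\])/cv2.Rodrigues(np.array(fr['rotation'],float))[0]/" h.py; python3 - <<'E'
from h import *
o=get_obs();R=cv2.Rodrigues(o['orientation'])[0];print(np.round(R,3))
E
```

```text
[[-0.964 -0.     0.267]
 [-0.267  0.001 -0.964]
 [ 0.    -1.    -0.001]]
```

View pics/side0.png

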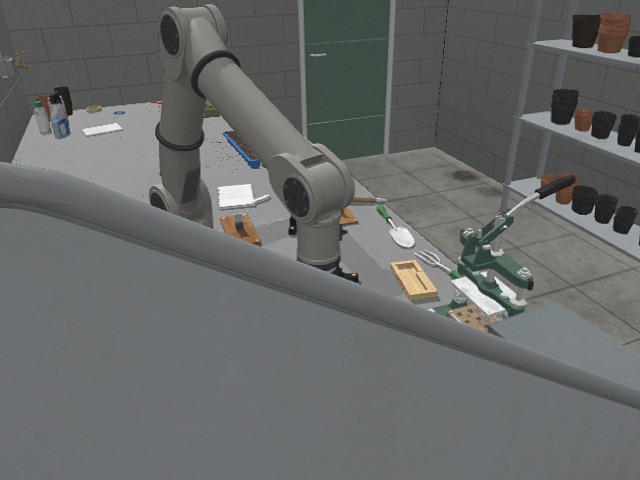

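View pics/top0.png

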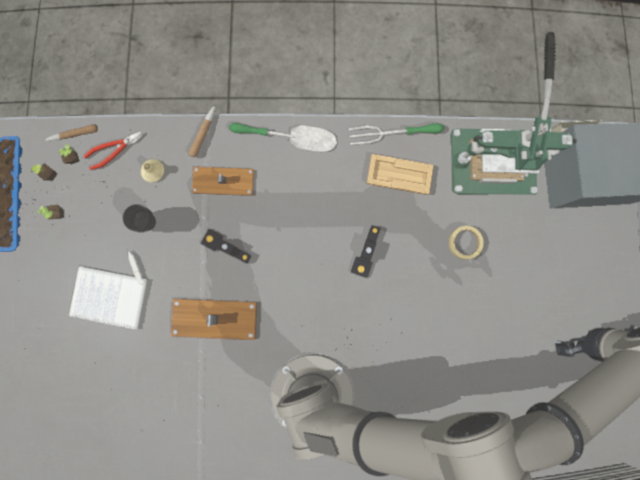

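View pics/wrist0.png

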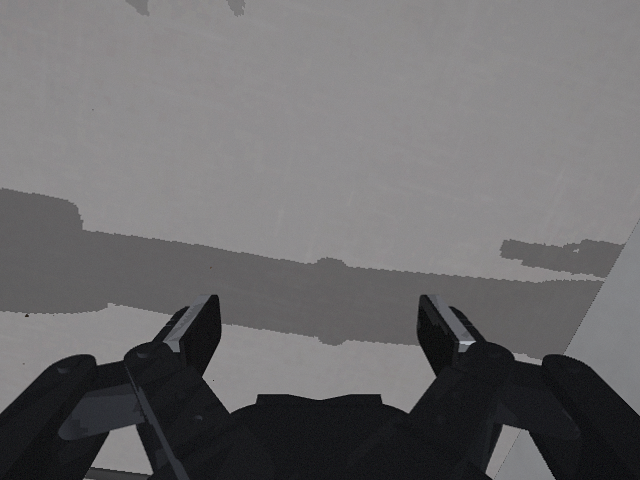

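```bash
python3 - <<'E'
from h import *
f=load('top0');im=f['image']
c=im[130:290,180:340];cv2.imwrite('pics/c1.png',cv2.resize(c,None,fx=3.6,fy=3.6,interpolation=cv2.INTER_CUBIC)[:590])
c=im[130:290,330:500];cv2.imwrite('pics/c2.png',cv2.resize(c,None,fx=3.6,fy=3.6,interpolation=cv2.INTER_CUBIC)[:590])
for n,u,v,z in [('small',222,181,0.01),('big',213,319,.01),('arm1',226,246,.044),('arm2',367,250,.044),('jig',400,174,.022),('tape',467,242,.02),('pot',139,217,.1),('rose',152,170,.059)]:
    print(n,np.round(plane(f,u,v,z),3))
E
```

```text
small [0.617 0.268 0.01 ]
big [0.214 0.285 0.01 ]
arm1 [0.423 0.246 0.044]
arm2 [ 0.414 -0.154  0.044]
jig [ 0.639 -0.254  0.022]
tape [ 0.441 -0.449  0.02 ]
pot [0.496 0.482 0.1  ]
rose [0.638 0.464 0.059]
```

View pics/c1.png

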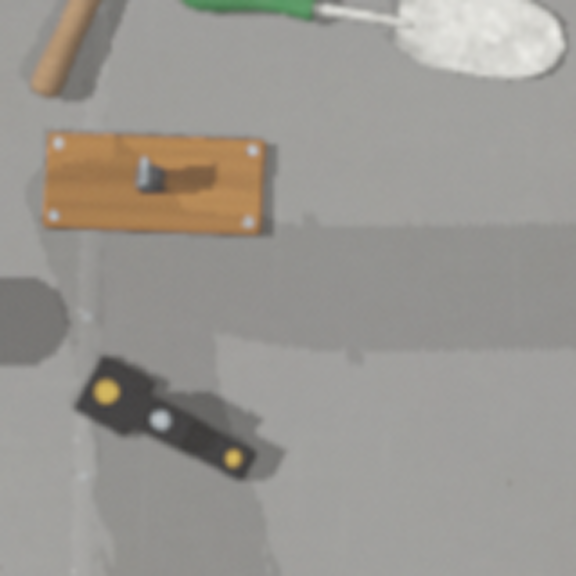

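View pics/c2.png

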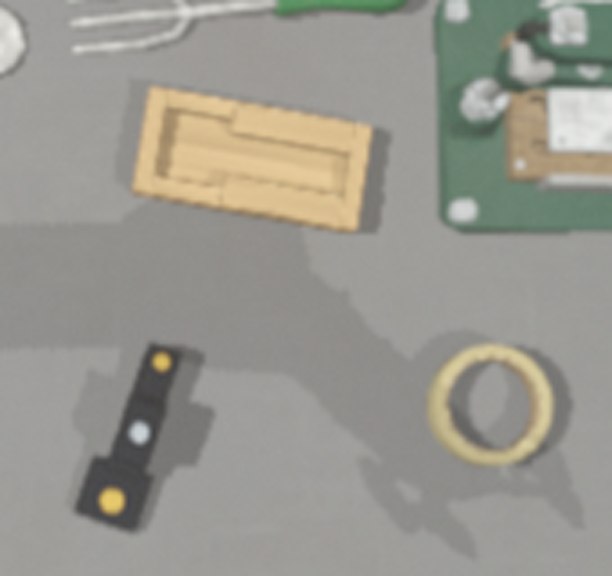

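```bash
cat >> h.py <<'E'
def arms(fr,boxes,zy=(.012,.022),zw=.044,verbose=1):
    im=fr['image']; hsv=cv2.cvtColor(im,cv2.COLOR_BGR2HSV); out=[]
    for (u0,v0,u1,v1) in boxes:
        s=hsv[v0:v1,u0:u1]
        ym=cv2.inRange(s,(18,90,110),(32,255,255)); wm=cv2.inRange(s,(85,8,130),(125,70,255))
        r=[]
        for m in (ym,wm):
            n,_,st,ce=cv2.connectedComponentsWithStats(m)
            r.append([(int(st[i,4]),round(ce[i][0]+u0,1),round(ce[i][1]+v0,1)) for i in range(1,n) if st[i,4]>=4])
        out.append(r)
    return out
E
python3 - <<'E'
from h import *
f=load('top0')
for r in arms(f,[(195,225,255,268),(345,222,385,280)]): print(r)
im=f['image'];hsv=cv2.cvtColor(im,cv2.COLOR_BGR2HSV)
for n,(u0,v0,u1,v1) in {'jig':(355,145,445,203),'small':(185,160,262,203)}.items():
    s=hsv[v0:v1,u0:u1]; m=cv2.inRange(s,(8,60,60),(28,255,255)); m=cv2.morphologyEx(m,cv2.MORPH_CLOSE,np.ones((9,9)))
    cs=max(cv2.findContours(m,0,1)[0],key=cv2.contourArea)
    (c,wh,a)=cv2.minAreaRect(cs); b=cv2.boxPoints((c,wh,a))+[u0,v0]
    z=.022 if n=='jig' else .01
    P=np.array([plane(f,*p,z) for p in b]); print(n,np.round(b,1).tolist(),np.round(P.mean(0),4), [round(np.linalg.norm(P[i]-P[i-1]),3) for i in range(4)])
    for i in range(2): d=P[i+1]-P[i]; print(np.degrees(np.arctan2(d[1],d[0])))
    if n=='jig':
        pass
c=im[160:205,190:260];cv2.imwrite('pics/c3.png',cv2.resize(c,None,fx=10,fy=10,interpolation=cv2.INTER_CUBIC))
c=im[148:202,360:442];cv2.imwrite('pics/c4.png',cv2.resize(c,None,fx=9,fy=9,interpolation=cv2.INTER_CUBIC))
E
```

```text
[[(42, np.float64(209.0), np.float64(238.3)), (22, np.float64(244.1), np.float64(256.9))], [(22, np.float64(224.1), np.float64(246.1))]]
[[(25, np.float64(374.4), np.float64(230.0)), (47, np.float64(360.6), np.float64(268.7))], [(28, np.float64(368.4), np.float64(249.6))]]
jig [[365.7, 183.5], [371.0, 153.2], [433.9, 164.3], [428.5, 194.6]] [ 0.64   -0.2534  0.022 ] [np.float64(0.187), np.float64(0.092), np.float64(0.188), np.float64(0.092)]
-10.165011359285058
-99.35654276020996
small [[191.6, 193.0], [192.5, 166.1], [253.3, 168.2], [252.4, 195.0]] [0.6182 0.267  0.01  ] [np.float64(0.18), np.float64(0.081), np.float64(0.181), np.float64(0.08)]
0.16092322528250777
-91.79868732228319
```

View pics/c3.png

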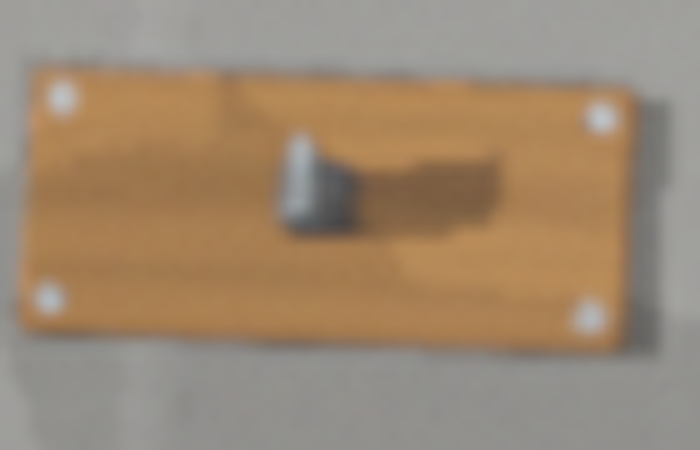

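View pics/c4.png

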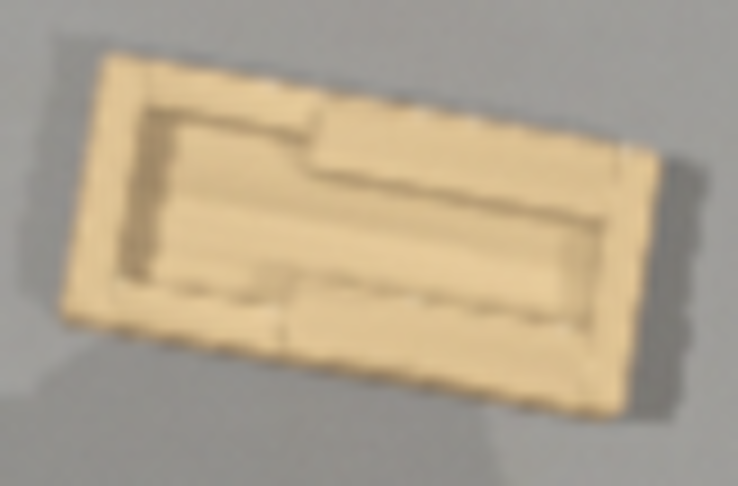

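```bash
python3 - <<'E'
from h import *
f=load('top0')
for n,pd,tl,wh in [('L',(209,238.3),(244.1,256.9),(224.1,246.1)),('R',(360.6,268.7),(374.4,230),(368.4,249.6))]:
    p=plane(f,*np.add(pd,.0),.012);t=plane(f,*tl,.022);w=plane(f,*wh,.044);d=p-t
    print(n,'paddle',np.round(p,4),'tail',np.round(t,4),'mid',np.round((p+t)/2,4),'white',np.round(w,4),np.linalg.norm(d[:2]),'yaw',np.degrees(np.arctan2(d[1],d[0])))
print('knife',plane(f,220,177.8,.056))
o=get_obs();R=cv2.Rodrigues(o['orientation'])[0];print('toolz yaw',np.degrees(np.arctan2(R[1,2],R[0,2])), o['tcp_pos'])
E
```

```text
L paddle [0.447  0.3012 0.012 ] tail [0.3933 0.1965 0.022 ] mid [0.4202 0.2488 0.017 ] white [0.4222 0.2512 0.044 ] 0.11767827950641682 yaw 62.85405320397806
R paddle [ 0.3626 -0.1385  0.012 ] tail [ 0.4739 -0.1775  0.022 ] mid [ 0.4183 -0.158   0.017 ] white [ 0.4155 -0.1575  0.044 ] 0.11798433830238075 yaw 160.6957637653291
knife [0.61647424 0.26597309 0.056     ]
toolz yaw -74.4855093386359 [ 0.18051416 -0.65019135  0.40392379]
```

```bash
cat >> h.py <<'E'
def go(x,y,z,yawdeg):
    o=get_obs();R=cv2.Rodrigues(o['orientation'])[0]
    s=R.T@(np.array([x,y,z])-o['tcp_pos'])*100
    cur=np.degrees(np.arctan2(R[1,2],R[0,2])); t=-np.radians((yawdeg-cur+180)%360-180)
    print('shift cm',np.round(s,2),'twist',round(t,4),'or',round(t-np.sign(t)*np.pi,4),'yaw',round(cur,2),'tilt',round(np.degrees(np.arccos(-R[2,1])),2),'t',o['clock'],'q',np.round(o['joints'],2))
E
python3 -c "
from h import *
go(.4155,-.1575,.33,70.7)"
```

```text
shift cm [-35.82   7.45 -41.18] twist -2.534 or 0.6076 yaw -74.49 tilt 0.08 t 0.15 q [ 1.19  0.48  0.02  1.56 -0.01  1.11 -0.08]
```

```bash
python3 -m jog '[[[-35.8,7.4,-41.2],-2.534,-1],[[-35.8,7.4,-41.2],-2.534,-1],[[-35.8,7.4,-41.2],-2.534,-1],[[-35.8,7.4,-41.2],-2.534,-1],[[-35.8,7.4,-41.2],-2.534,-1],[[-35.8,7.4,-41.2],-2.534,-1],[[-35.8,7.4,-41.2],-2.534,-1],[[-35.8,7.4,-41.2],-2.534,-1],[[-35.8,7.4,-41.2],-2.534,-1],[[-35.8,7.4,-41.2],-2.534,-1]]' 40; python3 -c "
from h import *
go(.4155,-.1575,.33,70.7)"
```

```text
clock: 1.4
tcp_pos: [0.4167, -0.1537, 0.3306]
orientation: [-1.43, 0.765, -0.765]
contact_force: [0.1, -1.2, -0.2]
grip_width: 0.085
shift cm [ 0.25  0.06 -0.31] twist -0.645 or 2.4966 yaw 33.74 tilt 0.09 t 1.4 q [ 0.74  0.25 -0.59  2.13  0.19  0.81  0.62]
```

```bash
python3 -m jog '[[[0,0,0],-0.645,-1],[[0,0,0],-0.645,-1],[[0,0,0],-0.645,-1],[[0,0,0],-0.645,-1],[[0,0,0],-0.645,-1]]'; python3 -c "
from h import *
f=save('wrist','w1.png');print(f['origin'],f['rotation'])
go(.4155,-.1575,.33,70.7);print(get_obs()['moment'])"
```

```text
clock: 2.02
tcp_pos: [0.4152, -0.1578, 0.3306]
orientation: [-1.553, 0.276, -0.276]
contact_force: [-1.5, 0.6, -0.6]
grip_width: 0.0853
[ 0.34933046 -0.13360333  0.30031947] [-0.24739386 -0.17336277  1.21010732]
shift cm [0.02 0.06 0.03] twist -0.0161 or 3.1255 yaw 69.78 tilt 0.01 t 2.075 q [ 0.84  0.27 -0.7   2.12  0.23  0.83  1.22]
[ 0.02365707  0.00205963 -0.0145474 ]
```

View pics/w1.png

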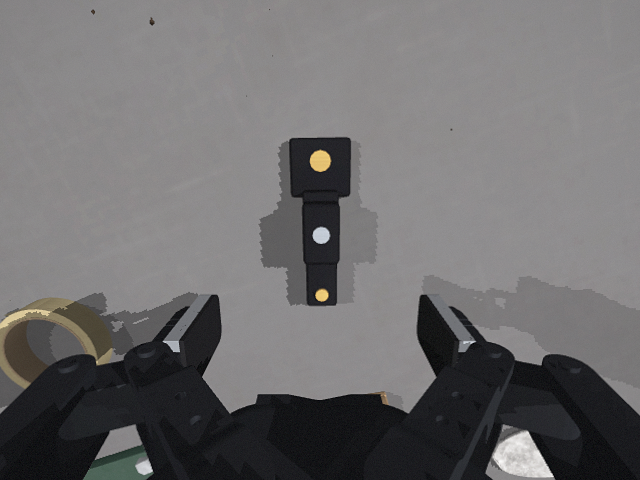

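```bash
python3 -c "
from h import *
f=load('w1')
r=arms(f,[(270,120,370,310)]);print(r)
for c in r[0][0]+r[0][1]:
  z=.012 if c[2]<200 else (.044 if c[2]<260 else .022); print(c,plane(f,c[1],c[2],z))
p=plane(f,*r[0][0][0][1:],.012);t=plane(f,*r[0][0][1][1:],.022);d=p-t
y=np.degrees(np.arctan2(d[1],d[0]));w=plane(f,*r[0][1][0][1:],.044);print(y)
go(w[0],w[1],.191,y-90)"
```

```text
[[[(365, np.float64(320.0), np.float64(160.5)), (138, np.float64(321.7), np.float64(294.7))], [(225, np.float64(320.7), np.float64(235.1))]]]
(365, np.float64(320.0), np.float64(160.5)) [ 0.36374696 -0.13758532  0.012     ]
(138, np.float64(321.7), np.float64(294.7)) [ 0.47613472 -0.17711523  0.022     ]
(225, np.float64(320.7), np.float64(235.1)) [ 0.41686122 -0.15657664  0.044     ]
160.6218034192788
shift cm [ 0.12 13.96  0.17] twist -0.0147 or 3.1269 yaw 69.78 tilt 0.01 t 2.075 q [ 0.84  0.27 -0.7   2.12  0.23  0.83  1.22]
```

```bash
python3 -m jog '[[[0.1,10,0.1],-0.015,-1],[[0.1,10,0.1],-0.015,-1],[[0.1,13.9,0.1],-0.015,-1],[[0.1,13.9,0.1],-0.015,-1],[[0.1,13.9,0.1],-0.015,1],[[0.1,13.9,0.1],-0.015,1],[[0.1,13.9,0.1],-0.015,1],[[0.1,13.9,0.1],-0.015,1],[[0.1,13.9,0.1],-0.015,1]]' 60
```

```text
clock: 3.2
tcp_pos: [0.4171, -0.1573, 0.193]
orientation: [-1.556, 0.263, -0.266]
contact_force: [-2.2, 0.0, 10.0]
grip_width: 0.0287
```

```bash
python3 -m jog '[[[0,-6,0],0,1],[[0,-14,0],0,1],[[0,-14,0],0,1],[[0,-14,0],0,1],[[0,-14,0],0,1]]'; python3 -c "
from h import *
f=save('wrist','w2.png')
for i in range(4):
  o=get_obs();R=cv2.Rodrigues(o['orientation'])[0];print(R.T@o['moment'],R.T@o['contact_force']); save('wrist','j.png')
go(.6165,.2665,.30,-1.8)"
```

```text
clock: 3.82
tcp_pos: [0.4157, -0.1572, 0.3302]
orientation: [-1.554, 0.266, -0.262]
contact_force: [0.6, -1.7, -2.8]
grip_width: 0.0288
[-0.03132311  0.04813361 -0.00277671] [ 0.24306214  1.57071413 -0.1374487 ]
[-0.04212112  0.01658502 -0.05912622] [-0.12068289  1.42762926  0.14782929]
[ 0.01793182 -0.04509397 -0.05513137] [0.44021184 1.94391555 0.41089198]
[ 0.028489    0.04392881 -0.03745435] [ 0.36391643  1.28027002 -0.06337528]
shift cm [ 4.96  3.08 46.57] twist 1.2668 or -1.8748 yaw 70.78 tilt 0.12 t 4.075 q [ 0.86  0.27 -0.73  2.12  0.25  0.83  1.22]
```

View pics/w2.png

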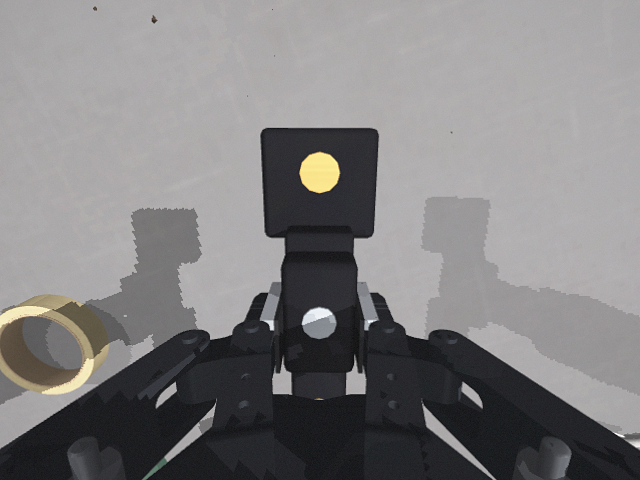

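```bash
python3 -c "
from h import *
go(.6175,.12,.33,-1.8)"
```

```text
shift cm [ 9.87  0.06 32.77] twist 1.2668 or -1.8748 yaw 70.78 tilt 0.12 t 4.075 q [ 0.86  0.27 -0.73  2.12  0.25  0.83  1.22]
```

```bash
python3 -m jog '[[[9.9,0,32.8],1.267,1],[[9.9,0,32.8],1.267,1],[[9.9,0,32.8],1.267,1],[[9.9,0,32.8],1.267,1],[[9.9,0,32.8],1.267,1],[[9.9,0,32.8],1.267,1],[[9.9,0,32.8],1.267,1],[[9.9,0,32.8],1.267,1],[[9.9,0,32.8],1.267,1]]'; python3 -c "
from h import *
f=save('wrist','w3.png')
go(.6175,.2665,.33,-1.8)"
```

```text
clock: 5.2
tcp_pos: [0.6179, 0.1192, 0.3311]
orientation: [-1.196, 1.231, -1.231]
contact_force: [0.4, -0.0, -1.2]
grip_width: 0.0285
shift cm [-14.75   0.12  -0.5 ] twist 0.0009 or -3.1407 yaw -1.75 tilt 0.06 t 5.25 q [ 0.05  0.52 -0.46  1.71  0.27  0.98 -0.55]
```

View pics/w3.png

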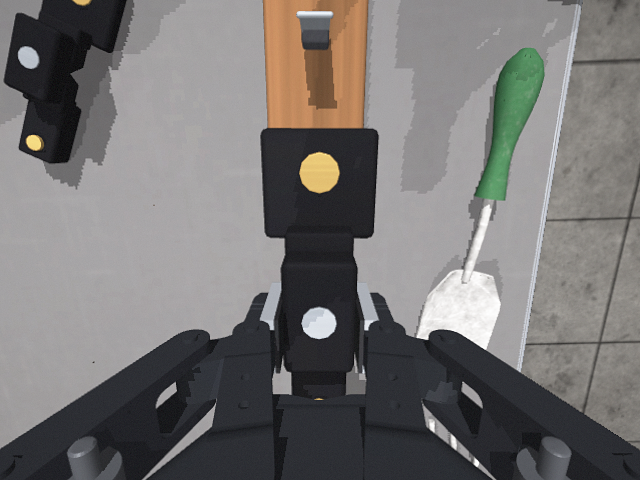

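```bash
python3 -c "
from h import *
f=load('w3');im=f['image']
cv2.imwrite('pics/c5.png',cv2.resize(im[0:70,250:390],None,fx=5,fy=5,interpolation=cv2.INTER_CUBIC))
print(plane(f,299,14,.056),plane(f,332,14,.056),plane(f,265,80,.01),plane(f,367,80,.01),plane(f,265,120,.01),plane(f,366,120,.01))
# arm in hand
print(plane(f,320,322,.33-.191+.044),plane(f,320,172,.33-.191+.012))"
```

```text
[0.61055064 0.2683644  0.056     ] [0.63159358 0.26773398 0.056     ] [0.57938552 0.23838219 0.01      ] [0.66065295 0.23594951 0.01      ] [0.57710663 0.20841411 0.01      ] [0.66017376 0.20592988 0.01      ]
[0.61927952 0.12120782 0.183     ] [0.62099881 0.17704664 0.151     ]
```

View pics/c5.png

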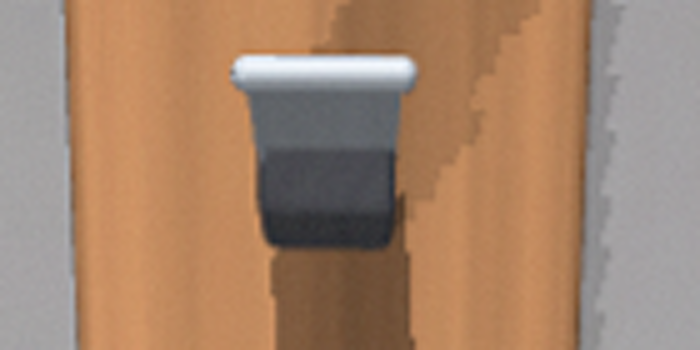

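```bash
python3 -m jog '[[[-5,0,0],0,1],[[-10,0,0],0,1],[[-14.7,2,0.1],0,1],[[-14.7,4,0.1],0,1],[[-14.7,8,0.1],0,1],[[-14.7,8,0.1],0,1]]'; python3 -c "
from h import *
f=save('wrist','w4.png')
go(.6193,.266,.2265,-1.8)"
```

```text
clock: 6.0
tcp_pos: [0.6229, 0.2641, 0.2482]
orientation: [-1.202, 1.236, -1.233]
contact_force: [-0.2, -0.4, -1.1]
grip_width: 0.0289
shift cm [-0.1   2.41 -0.44] twist -0.0014 or 3.1402 yaw -1.88 tilt 0.21 t 6.05 q [-0.19  0.68 -0.44  1.64  0.35  0.9  -0.8 ]
```

View pics/w4.png

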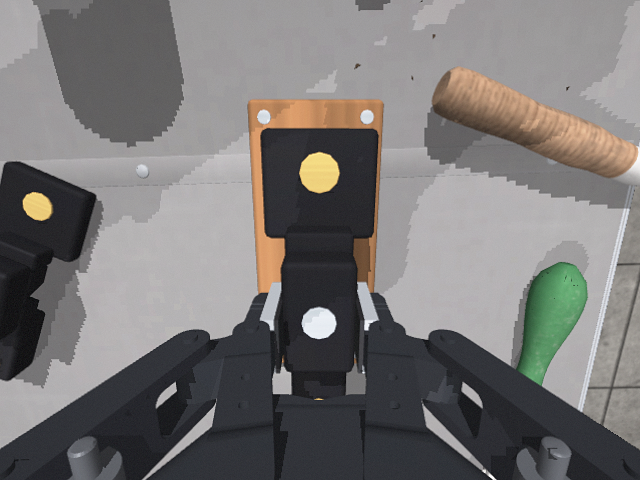

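```bash
python3 -c "
from h import *
f=load('w4')
a=plane(f,249,100.5,.01);b=plane(f,383,100.5,.01);print(a,b,(a+b)/2, (a+b)/2-np.array([np.sin(np.radians(1.8)),1,0])*0.09)
print(plane(f,319.5,322,.2482-.191+.044))"
```

```text
[0.585075   0.35826502 0.01      ] [0.66249809 0.35570168 0.01      ] [0.62378654 0.35698335 0.01      ] [0.62095957 0.26698335 0.01      ]
[0.62326052 0.26636952 0.1012    ]
```

```bash
python3 -m jog '[[[-0.1,0,-0.3],0,1],[[-0.1,1,-0.3],0,1],[[-0.1,2,-0.3],0,1],[[-0.1,2.2,-0.3],0,1],[[-0.1,2.2,-0.3],0,1]]'
```

```text
clock: 6.68
tcp_pos: [0.6209, 0.268, 0.2294]
orientation: [-1.194, 1.233, -1.233]
contact_force: [-0.4, 0.0, -1.5]
grip_width: 0.0291
```

```bash
python3 -m jog '[[[0.2,0.2,0],0,1],[[0.2,0.35,0],0,1],[[0.2,0.35,0],0,1],[[0.2,0.35,0],0,1]]'
```

```text
clock: 7.18
tcp_pos: [0.6208, 0.266, 0.2263]
orientation: [-1.194, 1.233, -1.233]
contact_force: [0.7, -1.4, -1.5]
grip_width: 0.0286
```

```bash
python3 -m jog '[[[0,0.1,0],0,1],[[0,0.1,0],0,0.2],[[0,0.1,0],0,0.1],[[0,0.1,0],0,0.1],[[0,0.1,0],0,0.1],[[0,0.1,0],0,0.1]]';python3 -c "
from h import *
f=save('wrist','w5.png')"
```

```text
clock: 7.92
tcp_pos: [0.6209, 0.266, 0.2252]
orientation: [-1.194, 1.233, -1.233]
contact_force: [0.4, -0.9, 0.4]
grip_width: 0.0384
```

View pics/w5.png

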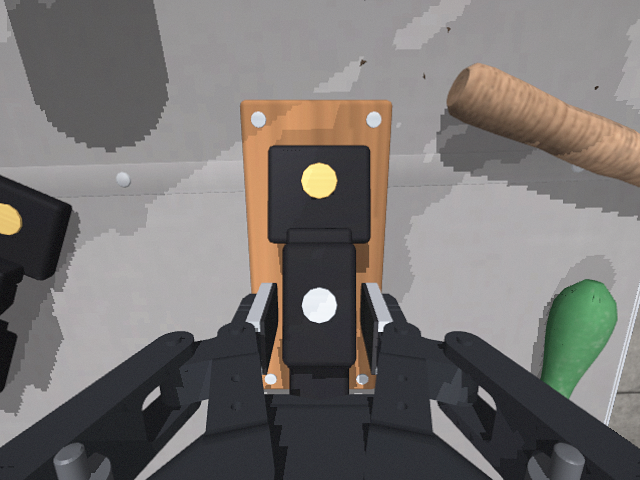

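```bash
python3 -m jog '[[[0,0,0],0,1],[[0,0,0],0,1],[[0,0,0],0,1],[[0,0,0],0,1],[[0,-3,0],0,1],[[0,-7,0],0,1],[[0,-7,0],0,1]]' 40;python3 -c "
from h import *
f=save('wrist','w6.png')
go(.58,.0,.29,-9.4)"
```

```text
clock: 8.85
tcp_pos: [0.6218, 0.2668, 0.2985]
orientation: [-1.188, 1.23, -1.233]
contact_force: [0.8, -0.6, -1.9]
grip_width: 0.029
shift cm [26.74  0.6  -3.26] twist 0.132 or -3.0096 yaw -1.84 tilt 0.14 t 8.9 q [-0.18  0.63 -0.46  1.62  0.32  0.97 -0.78]
```

View pics/w6.png

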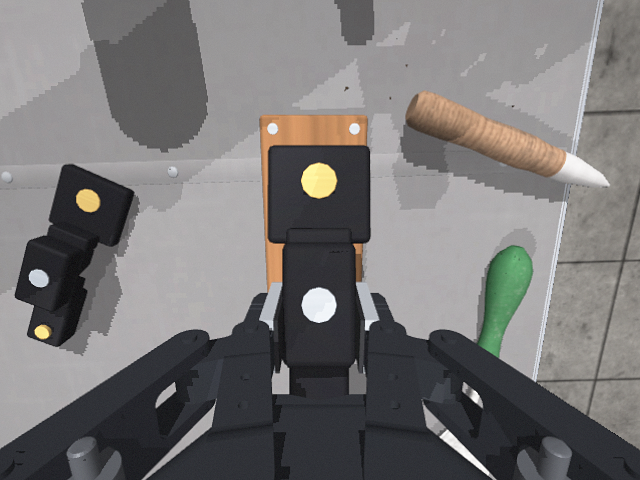

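```bash
python3 -m jog '[[[26.7,0,-3.3],0.132,1],[[26.7,0,-3.3],0.132,1],[[26.7,0,-3.3],0.132,1],[[26.7,0,-3.3],0.132,1],[[26.7,1,-3.3],0.132,1],[[26.7,7,-3.3],0.132,1],[[26.7,7,-3.3],0.132,1]]';python3 -c "
from h import *
go(.58,.0,.194,-9.4)"
```

```text
clock: 9.78
tcp_pos: [0.5764, 0.0003, 0.2202]
orientation: [-1.136, 1.336, -1.324]
contact_force: [-1.0, -0.0, -1.1]
grip_width: 0.0297
shift cm [-0.04  2.62  0.39] twist 0.0009 or -3.1406 yaw -9.35 tilt 0.63 t 9.775 q [ 0.19  0.59 -0.39  1.91  0.32  0.72 -0.55]
```

```bash
python3 -m jog '[[[0,0.5,0],0,1],[[0,0.9,0],0,1],[[0,1.3,0],0,1],[[0,1.7,0],0,1],[[0,2.1,0],0,1],[[0,2.4,0],0,1],[[0,2.4,0],0,1]]' 20;python3 -c "
from h import *
f=save('wrist','w7.png')"
```

```text
clock: 10.65
tcp_pos: [0.5804, -0.0023, 0.2031]
orientation: [-1.126, 1.327, -1.335]
contact_force: [-0.9, -5.3, 8.3]
grip_width: 0.0293
```

View pics/w7.png

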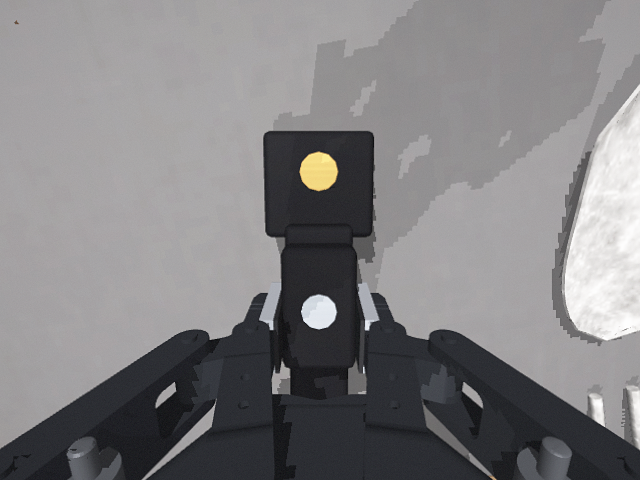

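```bash
python3 -m jog '[[[0,0.3,0],0,1],[[0,0.6,0],0,1],[[0,0.9,0],0,1],[[0,0.9,0],0,1],[[0,0.9,0],0,1]]' 20;python3 -c "
from h import *
go(.58,.0,.191,-9.4)"
```

```text
clock: 11.32
tcp_pos: [0.5806, -0.0012, 0.1941]
orientation: [-1.124, 1.327, -1.333]
contact_force: [-0.1, -3.5, 5.9]
grip_width: 0.0292
shift cm [-0.11  0.31 -0.08] twist -0.0019 or 3.1397 yaw -9.51 tilt 0.25 t 11.325 q [ 0.17  0.63 -0.36  1.91  0.35  0.66 -0.57]
```

Now open, let it lie flat, and regrip higher force.

```bash
python3 -m jog '[[[0,0.1,0],0,0.1],[[0,0.1,0],0,0],[[0,0.1,0],0,0],[[0,0.1,0],0,1],[[0,0.1,0],0,1],[[0,0.1,0],0,1],[[0,0.1,0],0,1],[[0,0.1,0],0,1],[[0,-6,0],0,1],[[0,-6,0],0,1]]' 60;python3 -c "
from h import *
f=save('wrist','w8.png')
go(.60,-.05,.27,-9.4)"
```

```text
clock: 12.58
tcp_pos: [0.5807, 0.0003, 0.2554]
orientation: [-1.122, 1.325, -1.331]
contact_force: [0.0, -1.5, -1.8]
grip_width: 0.029
shift cm [ 4.6  -1.66  2.83] twist -0.0003 or 3.1413 yaw -9.42 tilt 0.14 t 12.625 q [ 0.21  0.54 -0.41  1.89  0.3   0.77 -0.53]
```

View pics/w8.png

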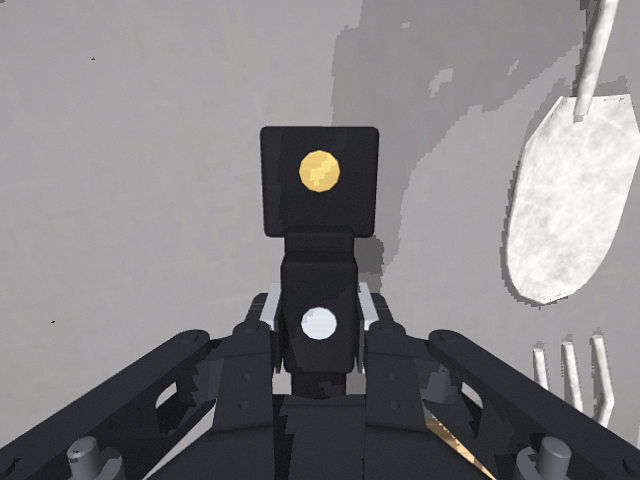

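```bash
python3 -c "
from h import *
go(.642,-.2545,.25,-9.4)"
```

```text
shift cm [24.08  0.36 10.32] twist -0.0003 or 3.1413 yaw -9.42 tilt 0.14 t 12.625 q [ 0.21  0.54 -0.41  1.89  0.3   0.77 -0.53]
```

```bash
python3 -m jog '[[[24.1,-1,10.3],0,1],[[24.1,-1,10.3],0,1],[[24.1,-1,10.3],0,1],[[24.1,-1,10.3],0,1],[[24.1,0.4,10.3],0,1],[[24.1,0.4,10.3],0,1],[[24.1,0.4,10.3],0,1]]';python3 -c "
from h import *
f=save('wrist','w9.png');print(get_obs()['tcp_pos'])"
```

```text
clock: 13.5
tcp_pos: [0.6414, -0.2518, 0.2472]
orientation: [-1.129, 1.329, -1.324]
contact_force: [-0.1, 0.6, -2.1]
grip_width: 0.029
[ 0.64168722 -0.25166436  0.24787071]
```

View pics/w9.png

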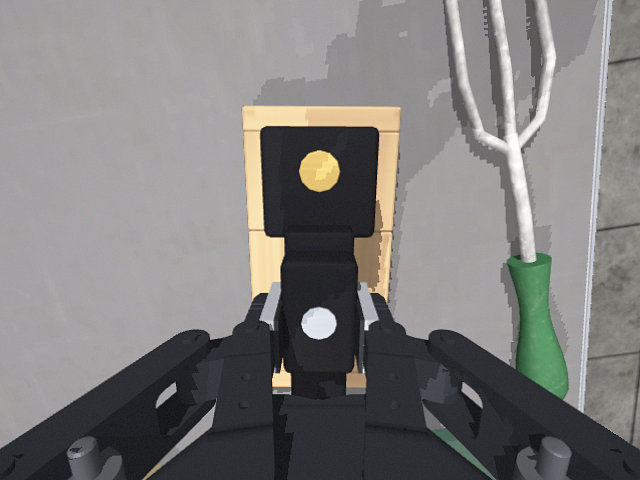

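```bash
python3 -c "
from h import *
f=load('w9');im=f['image']
hsv=cv2.cvtColor(im,cv2.COLOR_BGR2HSV);m=cv2.inRange(hsv,(12,50,80),(28,200,255))
for v in (106,110,120,140,180,210,250,280):
  x=np.where(m[v,200:440])[0]+200; print(v,x.min() if len(x) else 0,x.max() if len(x) else 0)
for u in (250,270,320,370,390): x=np.where(m[60:130,u])[0]+60; print('u',u,x.min())
for u in (280,285,350,362): x=np.where(m[370:420,u])[0]+370; print('u',u,x.max() if len(x) else 0)
r=arms(f,[(250,120,390,345)]);print(r)
"
```

```text
106 243 390
110 242 400
120 242 400
140 244 398
180 246 396
210 247 394
250 249 391
280 251 388
u 250 105
u 270 106
u 320 106
u 370 106
u 390 106
u 280 386
u 285 386
u 350 387
u 362 387
[[[(1318, np.float64(319.1), np.float64(170.7))], [(494, np.float64(270.7), np.float64(304.6)), (497, np.float64(366.8), np.float64(306.2)), (888, np.float64(318.5), np.float64(322.9))]]]
```

```bash
python3 -c "
from h import *
f=load('w9')
P=lambda u,v:plane(f,u,v,.022)
E=(P(250,105.2)+P(390,105.8))/2; T=(P(282,386.5)+P(356,387.5))/2
d=E-T; print(E,T,np.linalg.norm(d),'centre',(E+T)/2,np.degrees(np.arctan2(d[1],d[0])))
ls=[P(u,v) for u,v in ((242.5,120),(246,180),(250.5,280))]; rs=[P(u+1,v) for u,v in ((400,120),(396,180),(388,280))]
for a,b in zip(ls,rs): print(a,b,np.linalg.norm(a-b))
d=ls[0]-ls[2];print(np.degrees(np.arctan2(d[1],d[0])));d=rs[0]-rs[2];print(np.degrees(np.arctan2(d[1],d[0])))
# arm line
z=get_obs()['tcp_pos'][2]-.193
w=plane(f,318.5,322.9,z+.044);p=plane(f,319.1,170.7,z+.012);d=p-w;print('arm',w,p,np.linalg.norm(d[:2]),np.degrees(np.arctan2(d[1],d[0])))
u=np.array([np.cos(np.radians(80.6)),np.sin(np.radians(80.6))]);n=np.array([-u[1],u[0]])
print('jig n',[(np.dot(a[:2]+b[:2],n)/2) for a,b in zip(ls,rs)],'arm n',np.dot(w[:2],n),np.dot(p[:2],n))
print('jig u from ends',np.dot((E+T)[:2]/2,u), np.dot(E[:2],u)-.092,'arm u',np.dot(w[:2],u),np.dot(p[:2],u)-.05)
"
```

```text
[ 0.65714676 -0.16264505  0.022     ] [ 0.62722016 -0.34361855  0.022     ] 0.18343121313759478 centre [ 0.64218346 -0.2531318   0.022     ] 80.61028212583209
[ 0.61371386 -0.16313431  0.022     ] [ 0.70008269 -0.1771893   0.022     ] 0.08750495347990635
[ 0.60837525 -0.19548473  0.022     ] [ 0.69477971 -0.20952249  0.022     ] 0.0875373506970936
[ 0.59738893 -0.2571024   0.022     ] [ 0.68378917 -0.27109668  0.022     ] 0.08752623358331617
80.14445919198046
80.15681886070819
arm [ 0.64228466 -0.24984589  0.09887071] [ 0.65164817 -0.19357022  0.06687071] 0.057049333094719754 80.55329918189337
jig n [np.float64(-0.6758693923645215), np.float64(-0.6759022998930179), np.float64(-0.675121637687365)] arm n -0.674466481993398 -0.6745129819320601
jig u from ends -0.14484755871689656 -0.14513195362494039 arm u -0.14158924461169872 -0.13453993046763568
```

```bash
python3 -c "
from h import *
f=load('w1')
a=plane(f,320,138,.012);b=plane(f,321,305,.022);w=plane(f,320.7,235.1,.044)
print(a,b,np.linalg.norm((a-b)[:2]),(a+b)/2,w)
f=load('w9');z=.2479-.193
e=plane(f,319.5,127,z+.012);w=plane(f,318.5,322.9,z+.044);print(np.linalg.norm((e-w)[:2]))
g0=plane(f,319,258,z+.044);g1=plane(f,319,373,z+.044);print(np.linalg.norm((g0-w)[:2]),np.linalg.norm((g1-w)[:2]))
"
```

```text
[ 0.34670989 -0.13134882  0.012     ] [ 0.48569475 -0.18128772  0.022     ] 0.14768440785026496 [ 0.41620232 -0.15631827  0.017     ] [ 0.41686122 -0.15657664  0.044     ]
0.07537916914313929
0.027343660758876533 0.02345665558089213
```

```bash
python3 -m jog '[[[0.35,0,0.1],0,1],[[0.35,1.5,0.1],0,1],[[0.35,2.4,0.1],0,1],[[0.35,2.4,0.1],0,1],[[0.35,2.4,0.1],0,1]]';python3 -c "
from h import *
f=save('wrist','w10.png');z=get_obs()['tcp_pos'];print(z);z=z[2]-.193
im=f['image']
hsv=cv2.cvtColor(im,cv2.COLOR_BGR2HSV);m=cv2.inRange(hsv,(12,50,80),(28,200,255))
P=lambda u,v:plane(f,u,v,.022)
u=np.array([np.cos(np.radians(80.5)),np.sin(np.radians(80.5))]);n=np.array([-u[1],u[0]])
for v in (120,140,180,210):
  x=np.where(m[v,190:450])[0]+190; print(v,x.min(),x.max(),np.dot((P(x.min(),v)+P(x.max()+1,v))[:2]/2,n),np.linalg.norm(P(x.min(),v)-P(x.max()+1,v)))
ms=[np.where(m[50:130,c])[0].min()+50-.5 for c in (250,320,390)];print(ms,[np.dot(P(c,v)[:2],u)-.092 for c,v in zip((250,320,390),ms)])
r=arms(f,[(250,120,390,345)]);print(r)
c=max(r[0][1]);w=plane(f,c[1],c[2],z+.044);c=max(r[0][0]);p=plane(f,c[1],c[2],z+.012)
print('arm u',np.dot(w[:2],u),'n',np.dot(w[:2],n),np.dot(p[:2],n))
"
```

```text
clock: 14.18
tcp_pos: [0.6421, -0.258, 0.2241]
orientation: [-1.127, 1.329, -1.329]
contact_force: [-0.1, -0.9, -0.8]
grip_width: 0.0293
[ 0.64218485 -0.25798459  0.22443729]
120 227 405 -0.6756627994267514 0.08705360541973707
140 229 404 -0.675908655706047 0.0869882083617103
180 231 401 -0.6756596653898315 0.08735054310537317
210 233 399 -0.6756581338372907 0.08749877479686087
[np.float64(85.5), np.float64(86.5), np.float64(86.5)] [np.float64(-0.14385254140699702), np.float64(-0.14420825369366166), np.float64(-0.14416306419770036)]
[[[(1315, np.float64(319.0), np.float64(170.7))], [(497, np.float64(270.7), np.float64(304.8)), (495, np.float64(366.9), np.float64(306.2)), (884, np.float64(318.5), np.float64(322.9))]]]
arm u -0.1468347718993919 n -0.6767469950008008 -0.676881666516229
```

View pics/w10.png

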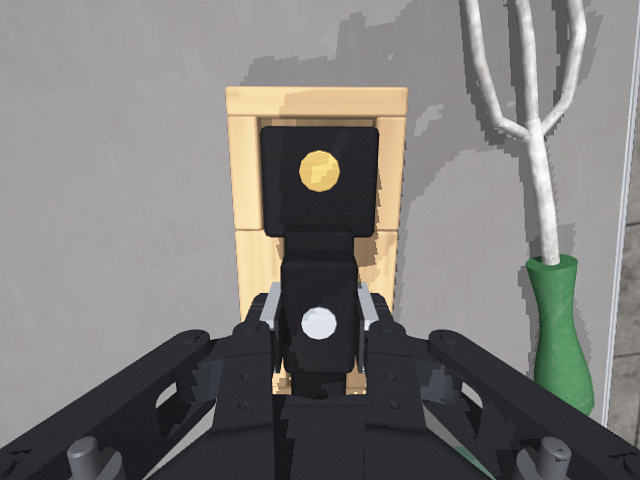

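```bash
python3 -m jog '[[[-0.25,0,-0.1],0,1],[[-0.25,0.4,-0.1],0,1],[[-0.25,0.8,-0.1],0,1],[[-0.25,1.2,-0.1],0,1],[[-0.25,1.2,-0.1],0,1]]';python3 -c "
from h import *
f=save('wrist','w11.png');z=get_obs()['tcp_pos'];print(z)"
```

```text
clock: 14.85
tcp_pos: [0.6412, -0.2554, 0.2116]
orientation: [-1.128, 1.33, -1.329]
contact_force: [-0.0, 0.1, -1.8]
grip_width: 0.0295
[ 0.64131234 -0.25543066  0.21187832]
```

View pics/w11.png

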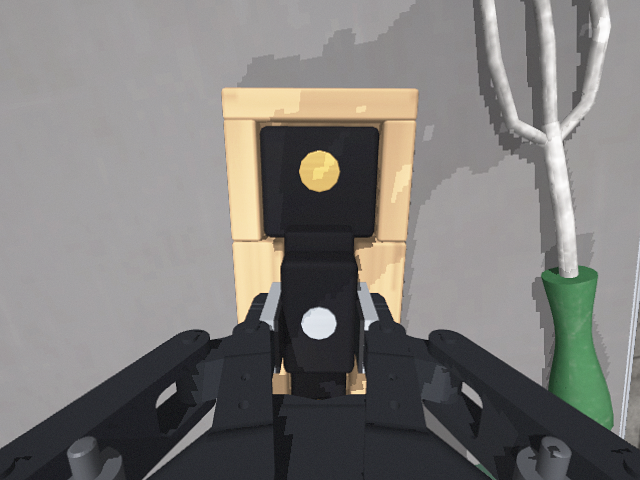

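```bash
python3 -m jog '[[[0,0.5,0],0,1],[[0,0.9,0],0,1],[[0,1.0,0],0,1],[[0,1.0,0],0,1]]'
```

```text
clock: 15.4
tcp_pos: [0.6414, -0.2554, 0.2021]
orientation: [-1.127, 1.329, -1.329]
contact_force: [0.9, -0.4, -2.0]
grip_width: 0.0289
```

```bash
python3 -m jog '[[[0,0.1,0],0,1],[[0,0.1,0],0,0],[[0,0.1,0],0,-0.2],[[0,0.1,0],0,-0.2],[[0,-2,0],0,-0.2],[[0,-6,0],0,-1],[[0,-12,0],0,-1],[[0,-12,0],0,-1]]';python3 -c "
from h import *
f=save('wrist','w12.png');f=save('top','t12.png')
go(.4222,.2512,.33,-27.15)"
```

```text
clock: 16.4
tcp_pos: [0.6435, -0.2555, 0.3301]
orientation: [-1.12, 1.319, -1.337]
contact_force: [-0.1, -0.1, -0.0]
grip_width: 0.0854
shift cm [-46.4   -0.68 -29.92] twist 0.3098 or -2.8318 yaw -9.4 tilt 0.18 t 16.5 q [ 0.55  0.61 -0.39  1.56  0.26  1.02 -0.07]
```

View pics/w12.png

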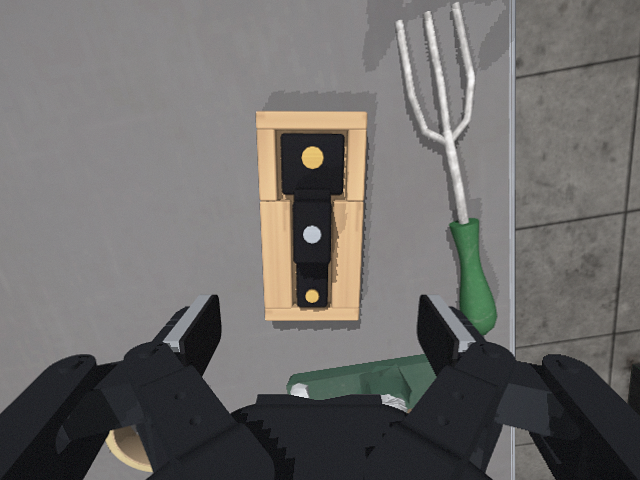

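```bash
python3 -c "
from h import *
f=load('w12')
r=arms(f,[(275,130,350,312)])[0];print(r)
w=plane(f,*max(r[1])[1:],.052);ys=sorted(r[0],key=lambda c:c[2]);p=plane(f,*ys[0][1:],.020);t=plane(f,*ys[-1][1:],.030);d=p-t
print(w,np.degrees(np.arctan2(d[1],d[0])),np.linalg.norm((p-w)[:2]),np.linalg.norm((t-w)[:2]))
c=[plane(f,u,v,.022) for u,v in ((256,112),(367.5,112),(360,320),(265,320.5))];print(np.mean(c,0),[np.linalg.norm(c[i]-c[i-1]) for i in range(4)])
d=c[0]-c[3];print(np.degrees(np.arctan2(d[1],d[0])))
"
```

```text
[[(392, np.float64(312.1), np.float64(157.0)), (146, np.float64(311.6), np.float64(295.7))], [(239, np.float64(311.5), np.float64(234.1))]]
[ 0.64280366 -0.25298482  0.052     ] 80.08386337438125 0.056416498471903505 0.06280054251931524
[ 0.64310722 -0.2536665   0.022     ] [np.float64(0.18233611709723443), np.float64(0.08704324868675307), np.float64(0.18256587765885426), np.float64(0.08882074917470101)]
80.18847248422163
```

```bash
python3 -m jog '[[[-46.4,0,-29.9],0.31,-1],[[-46.4,0,-29.9],0.31,-1],[[-46.4,0,-29.9],0.31,-1],[[-46.4,0,-29.9],0.31,-1],[[-46.4,0,-29.9],0.31,-1],[[-46.4,0,-29.9],0.31,-1],[[-46.4,0,-29.9],0.31,-1],[[-46.4,0,-29.9],0.31,-1],[[-46.4,0,-29.9],0.31,-1],[[-46.4,0,-29.9],0.31,-1]]';python3 -c "
from h import *
f=save('wrist','w13.png')
go(.4222,.2512,.33,-27.15)"
```

```text
clock: 17.75
tcp_pos: [0.4196, 0.255, 0.322]
orientation: [-0.952, 1.545, -1.542]
contact_force: [0.7, -0.7, 0.2]
grip_width: 0.0854
shift cm [ 0.06 -0.83  0.17] twist 0.0044 or -3.1372 yaw -26.9 tilt 0.09 t 17.8 q [-0.22  0.33 -0.53  2.04  0.22  0.83 -1.34]
```

View pics/w13.png

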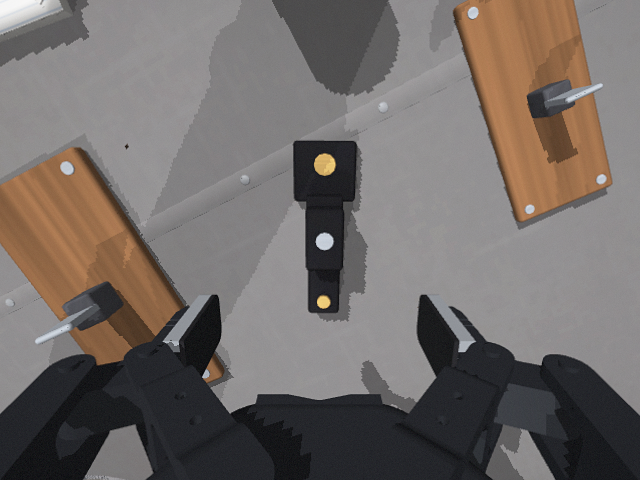

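```bash
python3 -c "
from h import *
f=load('w13')
r=arms(f,[(285,135,365,318)])[0];print(r)
ys=sorted(r[0],key=lambda c:c[2]);p=plane(f,*ys[0][1:],.012);t=plane(f,*ys[-1][1:],.022);d=p-t
w=plane(f,*max(r[1])[1:],.044);y=np.degrees(np.arctan2(d[1],d[0]));print(w,p,t,y,np.linalg.norm((p-w)[:2]),np.linalg.norm((t-w)[:2]))
go(w[0],w[1],.193,y-90)"
```

```text
[[(389, np.float64(324.3), np.float64(164.1)), (146, np.float64(323.0), np.float64(301.6))], [(240, np.float64(324.1), np.float64(241.1))]]
[0.4227753  0.25093713 0.044     ] [0.44843737 0.3011808  0.012     ] [0.39423105 0.19502812 0.022     ] 62.949106191874 0.05641780820983668 0.06277412294709471
shift cm [ 0.05 12.87  0.25] twist 0.0026 or -3.1389 yaw -26.9 tilt 0.09 t 17.8 q [-0.22  0.33 -0.53  2.04  0.22  0.83 -1.34]
```

```bash
python3 -m jog '[[[0,5,0.2],0,-1],[[0,10,0.2],0,-1],[[0,10,0.2],0,-1],[[0,10,0.2],0,-1]]';python3 -c "
from h import *
go(.4228,.2509,.193,-27.05)"
```

```text
clock: 18.3
tcp_pos: [0.4247, 0.2498, 0.2232]
orientation: [-0.945, 1.55, -1.55]
contact_force: [0.5, 0.6, -0.7]
grip_width: 0.0854
shift cm [-0.01  3.02 -0.22] twist -0.0032 or 3.1383 yaw -27.24 tilt 0.03 t 18.3 q [-0.29  0.49 -0.45  2.1   0.36  0.63 -1.46]
```

```bash
python3 -m jog '[[[0,3.2,-0.2],0,-1],[[0,3.2,-0.2],0,-1],[[0,3.2,-0.2],0,0],[[0,3.2,-0.2],0,1],[[0,3.2,-0.2],0,1],[[0,3.2,-0.2],0,1],[[0,3.2,-0.2],0,1],[[0,3.2,-0.2],0,1]]' 60;python3 -c "
from h import *
o=get_obs();print(o['tcp_pos'],o['grip_width'])"
```

```text
clock: 19.3
tcp_pos: [0.4226, 0.2514, 0.1912]
orientation: [-0.945, 1.549, -1.549]
contact_force: [-0.5, -0.9, 7.8]
grip_width: 0.0291
[0.42257743 0.25144773 0.19118181] 0.029142433551435483
```

```bash
python3 -m jog '[[[0,-6,0],0,1],[[0,-13,0],0,1],[[0,-13,0],0,1],[[0,-13,0],0,1]]';python3 -c "
from h import *
f=save('wrist','w14.png')
go(.62,.2655,.255,-1.8);go(.62,.12,.33,-1.8)"
```

```text
clock: 19.8
tcp_pos: [0.422, 0.2508, 0.3201]
orientation: [-0.946, 1.549, -1.55]
contact_force: [1.0, -0.4, -2.3]
grip_width: 0.0287
shift cm [-10.4    6.38  16.96] twist -0.4428 or 2.6988 yaw -27.17 tilt 0.12 t 19.85 q [-0.21  0.33 -0.54  2.04  0.23  0.83 -1.36]
shift cm [ 2.56 -1.1  23.6 ] twist -0.4428 or 2.6988 yaw -27.17 tilt 0.12 t 19.85 q [-0.21  0.33 -0.54  2.04  0.23  0.83 -1.36]
```

```bash
python3 -m jog '[[[-10.4,0,17],-0.443,1],[[-10.4,0,17],-0.443,1],[[-10.4,0,17],-0.443,1],[[-10.4,1,17],-0.443,1],[[-10.4,3,17],-0.443,1],[[-10.4,6.4,17],-0.443,1],[[-10.4,6.4,17],-0.443,1],[[-10.4,6.4,17],-0.443,1]]';python3 -c "
from h import *
f=save('wrist','w15.png')
go(.6205,.2655,.223,-1.8)"
```

```text
clock: 20.85
tcp_pos: [0.62, 0.2667, 0.2564]
orientation: [-1.196, 1.232, -1.231]
contact_force: [-1.0, 0.1, -1.3]
grip_width: 0.0289
shift cm [0.13 3.42 0.  ] twist 0.0012 or -3.1403 yaw -1.73 tilt 0.06 t 20.9 q [-0.14  0.69 -0.52  1.64  0.41  0.92 -0.84]
```

View pics/w15.png

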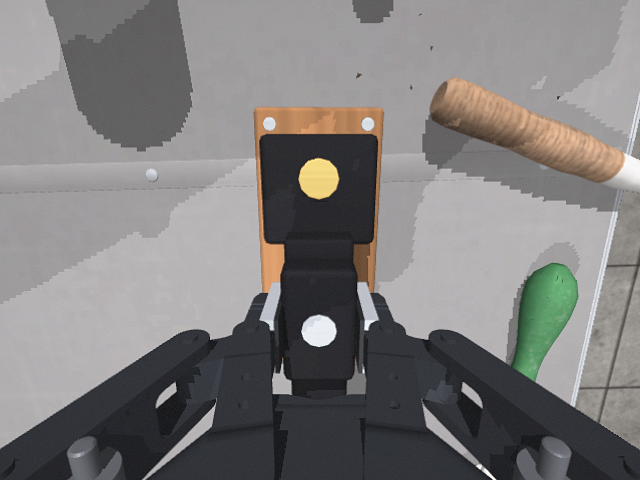

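```bash
python3 -c "
from h import *
f=load('w15');z=.2564-.191
r=arms(f,[(255,130,385,352)])[0];print(r)
w=plane(f,*max(r[1])[1:],z+.044);p=plane(f,*max(r[0])[1:],z+.012);print(w,p,np.linalg.norm((p-w)[:2]))
a=plane(f,254,107.5,.01);b=plane(f,383.5,107.5,.01);c=(a+b)/2-np.array([np.sin(np.radians(1.8)),1,0])*0.09;print(a,b,c,'need',c-w)
"
```

```text
[[(1305, np.float64(318.4), np.float64(178.1))], [(4, np.float64(256.0), np.float64(183.5)), (515, np.float64(270.7), np.float64(305.4)), (510, np.float64(366.4), np.float64(304.3)), (883, np.float64(318.5), np.float64(330.4))]]
[0.62068951 0.26579076 0.1094    ] [0.62232038 0.32216826 0.0774    ] 0.056401080682627155
[0.58435888 0.35865021 0.01      ] [0.66271203 0.35630865 0.01      ] [0.62070848 0.26747943 0.01      ] need [ 1.89741719e-05  1.68866649e-03 -9.94000000e-02]
```

```bash
python3 -m jog '[[[-0.2,0,0],0,1],[[-0.2,1.2,0],0,1],[[-0.2,2.4,0],0,1],[[-0.2,3.2,0],0,1],[[-0.2,3.2,0],0,1],[[-0.2,3.2,0],0,1]]';python3 -c "
from h import *
go(.6205,.2655,.223,-1.8)"
```

```text
clock: 21.65
tcp_pos: [0.6209, 0.2682, 0.224]
orientation: [-1.195, 1.232, -1.232]
contact_force: [-0.7, 1.2, -2.3]
grip_width: 0.0289
shift cm [ 0.28  0.1  -0.03] twist 0.0006 or -3.141 yaw -1.77 tilt 0.02 t 21.65 q [-0.16  0.73 -0.5   1.65  0.43  0.87 -0.86]
```

```bash
python3 -m jog '[[[0,0.1,0],0,1],[[0,0.1,0],0,1],[[0,0.1,0],0,0.25],[[0,0.1,0],0,0.2],[[0,0.1,0],0,0.1],[[0,0.1,0],0,0.1],[[0,0.1,0],0,0.1],[[0,0.1,0],0,0.1]]' 20;python3 -c "
from h import *
f=save('wrist','w16.png')"
```

```text
clock: 22.65
tcp_pos: [0.621, 0.2681, 0.2232]
orientation: [-1.194, 1.232, -1.232]
contact_force: [0.0, 0.2, 0.6]
grip_width: 0.0386
```

View pics/w16.png

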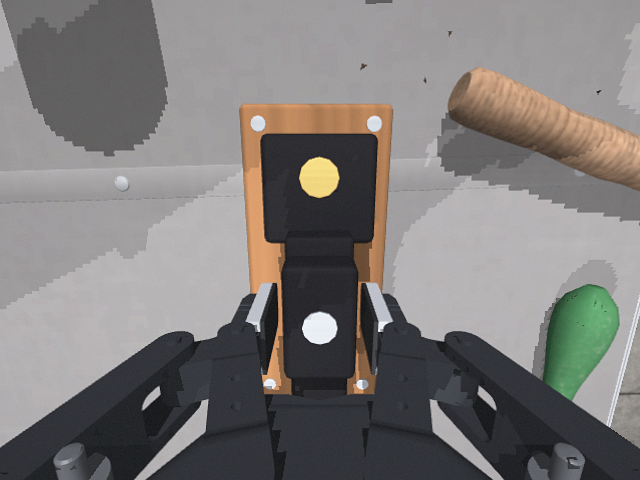

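```bash
python3 -m jog '[[[0,0,0],0,-0.2],[[0,0,0],0,-0.5],[[0,-1,0],0,-0.6],[[0,-3,0],0,-0.6],[[0,-6,0],0,-0.6],[[0,-10,0],0,-1],[[0,-10,0],0,-1]]';python3 -c "
from h import *
f=save('wrist','w17.png');f=save('top','t17.png')
r=arms(f,[(190,150,260,205)]);print(r)"
```

```text
clock: 23.58
tcp_pos: [0.622, 0.2692, 0.3289]
orientation: [-1.186, 1.228, -1.233]
contact_force: [-0.7, 0.7, -0.1]
grip_width: 0.0855
[[[], []]]
```

View pics/w17.png

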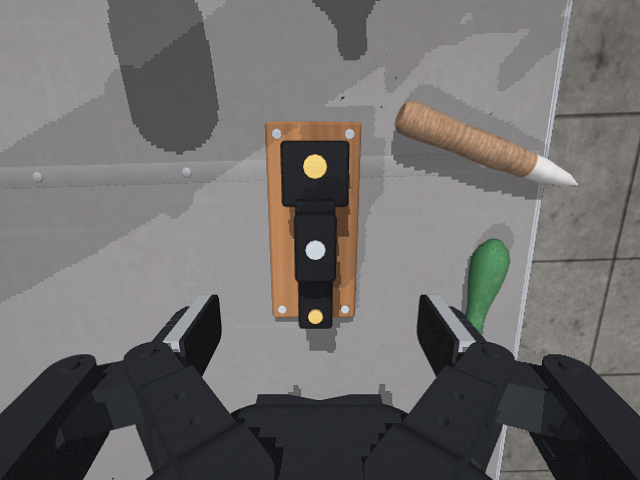

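View pics/t17.png

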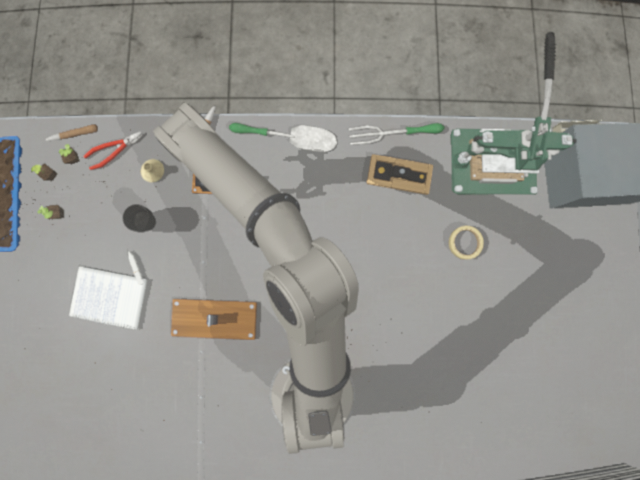

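```bash
python3 -m jog '[[[0,-3,0],0,-1],[[6,-3,0],0,-1],[[12,-3,0],0,-1],[[24,-3,0],0,-1],[[24,-3,0],0,-1],[[24,-3,0],0,-1],[[24,-3,0],0,-1],[[24,-3,0],0,-1]]';python3 -c "
from h import *
f=load('w17')
r=arms(f,[(278,135,355,330)])[0];print(r)
ys=sorted(r[0],key=lambda c:c[2]);p=plane(f,*ys[0][1:],.044);t=plane(f,*ys[-1][1:],.054);w=plane(f,*max(r[1])[1:],.076);d=p-t
print(w,np.linalg.norm((p-w)[:2]),np.linalg.norm((t-w)[:2]),np.degrees(np.arctan2(d[1],d[0])))
c=[plane(f,u,v,.01) for u,v in ((265,122.5),(361,122.5),(354.5,317),(272.5,317.5))];print(np.mean(c,0),[np.linalg.norm(c[i]-c[i-1]) for i in range(4)])
d=c[0]-c[3];print(np.degrees(np.arctan2(d[1],d[0])))
f=save('top','t18.png');f2=save('wrist','w18.png');im=f['image']
cv2.imwrite('pics/c18.png',cv2.resize(im[140:200,180:440],None,fx=3,fy=3,interpolation=cv2.INTER_CUBIC))
for n,b,dz in (('knife',(190,150,260,205),.032),('jig',(360,145,440,200),.008)):
  r=arms(f,[b])[0];print(n,r)
"
```

```text
clock: 24.68
tcp_pos: [0.6133, 0.0302, 0.353]
orientation: [-1.195, 1.231, -1.229]
contact_force: [-0.3, 1.3, -0.4]
grip_width: 0.0854
[[(465, np.float64(314.6), np.float64(166.0)), (178, np.float64(315.0), np.float64(316.2))], [(8, np.float64(278.9), np.float64(135.9)), (24, np.float64(349.2), np.float64(136.0)), (292, np.float64(314.9), np.float64(249.9)), (41, np.float64(282.0), np.float64(309.1)), (42, np.float64(344.5), np.float64(309.0))]]
[0.62222661 0.26846544 0.076     ] 0.055674109469965316 0.06407582175972033 88.19167258087047
[0.62061189 0.2679222  0.01      ] [np.float64(0.17803545964406126), np.float64(0.07865478973971594), np.float64(0.17790680429929132), np.float64(0.07928137676608074)]
87.99327109742842
knife [[(42, np.float64(201.0), np.float64(176.7)), (23, np.float64(240.8), np.float64(176.9))], [(24, np.float64(218.0), np.float64(174.7))]]
jig [[(311, np.float64(410.4), np.float64(166.4)), (6, np.float64(374.0), np.float64(167.5)), (42, np.float64(380.9), np.float64(169.8)), (5, np.float64(373.0), np.float64(174.0)), (17, np.float64(421.4), np.float64(176.1)), (216, np.float64(401.2), np.float64(183.5)), (4, np.float64(376.5), np.float64(179.0)), (4, np.float64(381.5), np.float64(180.0)), (4, np.float64(408.5), np.float64(190.0)), (4, np.float64(414.5), np.float64(191.0))], [(13, np.float64(401.6), np.float64(170.6))]]
```

View pics/c18.png

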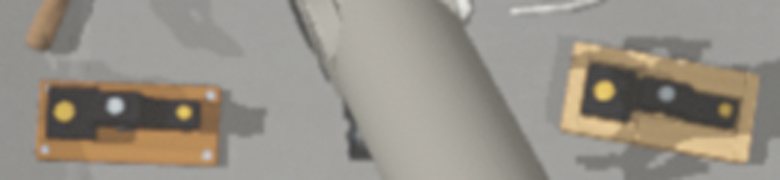

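View pics/w18.png

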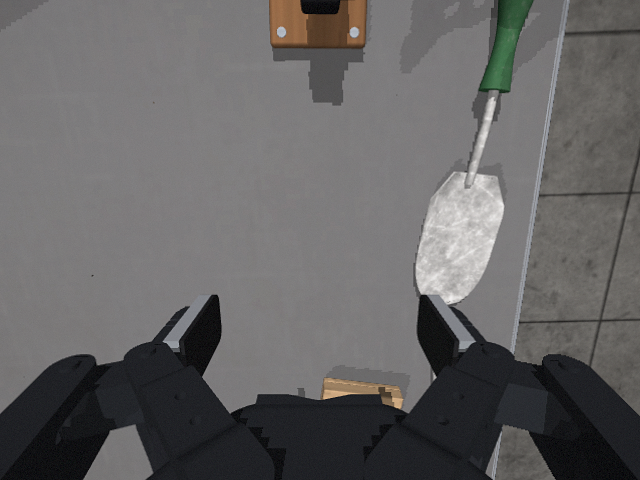

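```bash
python3 -c "
from h import *
from scipy.optimize import least_squares
f=load('w17')
def P(q,s,h):
  x,y,yaw,th=q; c,n=np.cos(th),np.sin(th)
  # pivot grip mid z .061 ; s along, h above grip mid
  a=s*c-h*n; z=.061+s*n+h*c
  return [x+a*np.cos(yaw),y+a*np.sin(yaw),z]
obs=[((314.6,166),.0564,.012-.029),((315,316.2),-.0628,.022-.029),((314.9,249.9),0,.015)]
g=lambda q:np.concatenate([proj(f,P(q,s,h))-o for o,s,h in obs])
r=least_squares(g,[.622,.268,1.54,0],x_scale=.01);print(r.x,r.fun)
f=load('t18');obs=[((201,176.7),.0564,.012-.029),((240.8,176.9),-.0628,.022-.029),((218,174.7),0,.015)]
r=least_squares(g,[.622,.268,1.54,0],x_scale=.01);print(r.x,r.fun)
s=save('side','s18.png')
t0=load('top0')['image'].astype(int);d=np.abs(load('t18')['image'].astype(int)-t0).max(2)
for n,b in (('tape',(445,220,490,265)),('pot',(120,200,157,235)),('rose',(138,155,168,185))): print(n,(d[b[1]:b[3],b[0]:b[2]]>40).sum())
"
```

```text
[ 0.62211826  0.26810529  1.53933862 -0.02294664] [ 0.07860102 -0.05253033  0.07492055  0.03444461 -0.13789843  0.02463295]
[ 0.62103317  0.26844584  1.5414541  -0.04043179] [-0.07165023 -0.02046797  0.31717423  0.00371529 -0.24503627  0.01416863]
tape 0
pot 0
rose 0
```

View pics/s18.png

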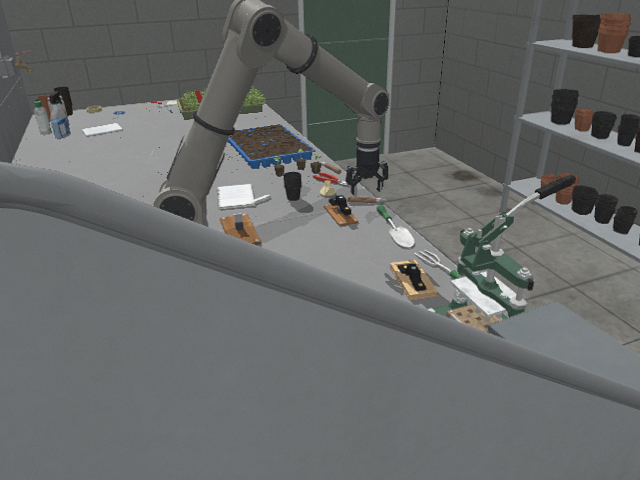

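```bash
python3 -m jog '[[[0,0,0],0,-1],[[0,0,0],0,-1],[[0,0,0],0,-1],[[0,0,0],0,-1],[[0,0,0],0,-1],[[0,0,0],0,-1],[[0,0,0],0,-1],[[0,0,0],0,-1],[[0,0,0],0,-1],[[0,0,0],0,-1]]' | head -1; python3 -c "
from h import *
a=load('t18')['image'];f=save('top','t19.png');print(arms(f,[(190,150,260,205)])); s=save('top','t20.png');print(arms(s,[(190,150,260,205)]))
b=save('side','s19.png')['image'];d=np.abs(b.astype(int)-load('s18')['image']).max(2);print((d[190:230,320:360]>40).sum(),(d[255:305,385:440]>40).sum())"
```

```text
clock: 26.08
[[[(42, np.float64(201.0), np.float64(176.7)), (23, np.float64(240.8), np.float64(176.9))], [(24, np.float64(218.0), np.float64(174.7))]]]
[[[(42, np.float64(201.0), np.float64(176.7)), (23, np.float64(240.8), np.float64(176.9))], [(24, np.float64(218.0), np.float64(174.7))]]]
0 8
```

Everything is at rest, so I'm handing in.

```bash
python3 -c "
from bench import hand_in;print(hand_in())"
```

```text
the job is handed in; nothing more can be done
None
```

I laid the right-hand arm (right in the top view) on the knife edge and it tipped, paddle end down, so that one is heavy-ended. I levelled it on the bench, regripped it and set it in the jig recess, paddle in the wide part. The left-hand arm was then laid on the knife edge and stayed level. I handed in at about 26 s; no verdict came back.

**Jig:** the heavy arm sits within about 1 mm of the jig centre and 0.1° in line. Its marker spacing fits the seated height and level.

**Knife edge:** the good arm is about 1.5 mm from the edge's middle and 0.2° in yaw. Its dots did not move between top pictures more than a second apart.

**Bystanders:** the pixel comparison in the top view shows no change at the tape roll, pot stack or rose. The gripper is open and clear.

**Where checks disagreed:**
- The wrist and top cameras gave the good arm a slight tilt, about 0.02 and 0.04 rad. Both are within the 0.12 limit.
- The two cameras disagreed by about 1 mm on the arm's position, and an early top-view reading of the knife edge was 2 to 4 mm off the wrist-camera readings, close to the stated calibration.
- In the last side-view comparison, 8 pixels around the jig changed by more than the threshold. I took this as noise and did not look further.

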